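# Seat the photometer's sample vial under its push-latch cover

### The arm

A 6-joint arm with a two-finger parallel gripper is mounted at the origin on a cart in front of the work surface, level with it; the furniture and walls round the work are solid. World frame = base frame: x ahead of the robot, y to its left, z up, the work surface at z = 0. Lengths are in m, angles in rad, forces in N, time in s.
With the tool pointing down it reaches from about 0.4 to 0.825 m from the base axis. Payload 7 kg.
Tool frame: the origin (TCP) lies midway between the tips of the shut fingers; the grasp point (between the pads) lies arm.hold_point_z behind it (arm.hold_point_z is the distance from the TCP to the grasp point, in m); z points along the fingers, y is the line along which they close (so a half turn about z gives the same grasp; the last joint's range is limited). The gripper opens to 88 mm and grips with 3 to 60 N. Pads are 19 mm wide; open, the fingers measure 130 mm over their backs; the gripper's body (78 mm by 193 mm) begins 47 mm behind the grasp point.
Start: joints at [1.531, 0.359, 0.012, 0, -1.224, -0.288], TCP at [0.217, 0.639, 0.227] pointing down, gripper open.
Joint ranges: [-3.07, 3.07], [-1.43, 2.12], [-1.02, 1.25], [-3.03, 1.67], [-3.05, -0], [-3.03, 3.03]. Speed limits (rad/s): [2.39, 2.39, 3.01, 3.14, 3.14, 3.14].

### API

Orientations are given as [roll, pitch, yaw] about the fixed x, y, z axes, in that order (R = Rz(yaw) Ry(pitch) Rx(roll)).
In Python, from station import arm gives the robot as it stands.
- The arm moves only by the shell command python3 -m crank 'ROWS' [OPENING] [FORCE]. ROWS is JSON, a list that holds one entry, the list of rows, each a list of 4 numbers: the shift along the tool's x, y, z in units of 25 mm (1.0 is 25 mm), then the turn about the tool's z in units of 5 degrees (1.0 is 5 degrees). A call has 1 to 12 rows; each row is the pose to reach, as a shift and turn from the pose commanded when the call began, along the tool's axes at that moment; what a row does not reach only later rows make up. A row lasts 1/8 s, in which the tool goes at most 62.5 mm and 10.7 degrees, less where a joint would pass 70% of its speed; a pose out of reach is approached as far as the arm can. A call with a gripper value outside its range is refused whole. OPENING is the closure, from 0 (fully open) to 1 (shut), set as the call begins (- or left out, the last holds). The fingers move at their own pace and stop on an object; FORCE is the grip in N (left out, the last holds). Time passes only in rows, so rows that repeat a pose let the fingers close. It gives the time, the measured TCP pose, the force, the opening and the grip force at its end, in the units of the state.
- arm.get_state(): the state, without advancing time (a new reading comes with each control period).
- arm.grab_frame(name): name is "side" or "top" or "wrist"; returns (picture, depth): 384x512x3 uint8, red, green, blue; 384x512 float32, m along the optical axis (not along the pixel's ray), 0 where there is no reading.
- arm.get_calibration(name): a dict with "mtx" (3x3 intrinsics, pixels), "R" (3x3) and "t" (3): a world point X has camera coordinates R X + t; the wrist camera has in their place "mount" (4x4, takes a point from camera to tool coordinates, whose origin is the TCP and whose axes are the flange's). Camera axes: x right, y down, z forward; pixel columns grow to the right and rows downward; lengths in m; the calibration is good to about 2 mm. The wrist camera is an equidistant fisheye: a pixel r from the principal point sees the ray r / f radians off the axis. A picture is of the moment at which its call begins: read the wrist's pose just before it. get_calibration takes no time and is no camera call.
- arm.job_done(): hands the job in; it is judged then, once.
Trained networks look in the newest picture that a camera, given by its name, has taken for a name from the list of things; names that differ only in an ending like _2 or _b are one class to them, and where a whole thing is asked for, a point or a joint stands for the part that bears it (a point fixed in the world has none). Each returns a list of dicts, best first, with "score" (0 to 1); they miss things now and then, are a little off and sometimes report something else, mostly with a low value. They report only what shows in the picture. A call takes as long as a camera call. They do not tell look-alikes from the thing itself.
- arm.recognise(thing, camera): "extent" ([left, top, width, height] in pixels, round what is visible of it).
- arm.trace(thing, camera): "mask" (384x512 bool, what is visible of it) and "extent" ([left, top, width, height] in pixels, round what is visible of it).
The state is a dict: "t": time; "q": joint angles; "qd": joint speeds; "joint_efforts": joint torques, N m; "eef_pos": TCP position; "ee_rot": TCP orientation; "force": force on the tool from outside, world axes, zero at the start; "moment": the same for the moment, N m; "width": finger opening in m; "gripper_force": force on a finger pad.
Only numpy, scipy, OpenCV 4.12 (cv2) and the standard library are available. Lean on these libraries where they do the work, as an engineer would, in place of code of your own. Each camera call takes 0.05 s, during which the arm holds its last target. There are 200 camera calls.

### The job

The sample vial in the bench photometer was not pushed all the way in. Press down the front of the photometer's cover so that its push latch lets go and it springs wide open, push the vial down with a fingertip until its cap sits on the collar, then swing the cover shut and press it down again so that it latches and stays closed. Only push: lift or carry nothing, and leave the beaker, jar and bottle near it where they stand.

Things in the scene. Friction and masses are not known exactly. Their poses are not given: they have to be found in the camera images.
- photometer: White bench photometer fixed to the worktop, 165 deep (x), 140 wide (y), 80 mm high when shut. Origin: centre of its underside; x points from its front (dark display, three keys, not used) to its back, y left, z up. Lower body 45 mm high; the upper body (104 wide, top at z = 65 mm), under the grey cover, holds an open chamber: x -36 to +30, y -42 to +42 mm, floor at z = 46 mm.
- cover (a joint): Angle of the grey cover about its hinge at the back, rad: 0 shut and latched, 1.6 wide open (upright), -0.078 pressed to the stop. A damped spring opens it in 1 to 3 s. From shut, pressing the pad to the stop and letting go frees it; it rises as the finger withdraws. From open, push it over to the front (2 to 5 N near its end), press to the stop, let go: it returns to 0 and stays.
- cover_pad (a point): Centre of the dark press pad (14 x 50 mm) on the cover's top face, 15 mm behind its front edge, 95 mm from the hinge; 80 mm above the worktop when shut; moves with the cover. The latch switches when the pad is pressed 6 mm below shut (2 to 4 N); the stop is at 7 mm. Each full press switches it: shut, open, shut.
- cover_hinge (a point): Middle of the hinge line, which runs along the photometer's y: 50 mm behind its origin, 77 mm above the worktop. The cover's plate, centred on this line, is 110 mm long from hinge to front edge, 118 wide, 6 thick, with a skirt 12 mm deep below its front and sides. When open its outer face looks to the back, and is reached from behind.
- vial (a joint): How far the vial is pushed down, m: 0 to 0.004 at the start (standing proud), 0.012 = fully home, cap on the collar. It slides straight down, held by a seal: needs about 3 to 4 N and stays where it is left; negative = pulled up.
- vial_cap (a point): Centre of the top face of the vial's black round cap (36 mm in diameter, 5 mm thick), in the chamber on the photometer's centre line, 14 mm in front of its origin and 64 mm in front of the hinge. The top is 67 mm above the worktop at joint value 0 and 55 mm when fully home on the aluminium collar (42 mm in diameter, top at 50 mm).
- beaker: Bystander: clear beaker, 54 mm in diameter, 70 mm high; origin centre of its underside. Leave alone.
- jar: Bystander: squat stain jar with a screw cap, 62 mm in diameter, 60 mm high; origin centre of its underside. Leave alone.
- reagent: Bystander: small reagent bottle, 46 mm in diameter, 96 mm high; origin centre of its underside. Leave alone.
There are look-alikes about, which are no part of the job. Of the things like the photometer, leave any that is orange; of the rest the larger one is meant.

How it is judged:
On the way, in this order (a step that is already met when the one before it is completed fails the run):
1. the cover has sprung wide open (value of joint cover above 1.4 rad), for 0.2 s.
2. the vial is pushed home while the cover is open (value of joint vial above 0.0105 m and value of joint cover above 0.8 rad), for 0.1 s.
At the end, for the whole second after the job is handed in: The cover is shut and stays latched by itself (joint within 0.02 rad of 0), the vial is home (pushed down more than 10.5 of 12 mm), and the beaker, jar and bottle stand upright within 20 mm of where they stood (value of joint cover between -0.02 and 0.02 rad and value of joint vial above 0.0105 m and distance of each of beaker, jar, reagent from where it was at the start of the episode below 0.02 m and angle between each of beaker, jar, reagent's own z axis and vertical below 0.1 rad); the robot touches nothing.
It fails at once if the vial is pulled up out of its well (value of joint vial below -0.003 m).
It fails at once if a bystander is lifted, knocked over or shoved away (height (world z) of any of beaker, jar, reagent above 0.012 m or distance of any of beaker, jar, reagent from where it was at the start of the episode above 0.03 m or angle between any of beaker, jar, reagent's own z axis and vertical above 0.5 rad).
It also fails if it takes over 61 s, if anything falls off the work surface, if the arm or the gripper's body presses on something with over 40 N, if the wrist force passes 120 N, or if a joint passes its speed limit or range.

## Working session

There is one attempt and no reset: what is moved stays moved. The work goes in short steps, Python scripts to look and compute and a shell command to move; the robot and the scene stay as the last step left them, time stands still between calls to the robot, and variables do not carry over. Pictures are saved under pics/ and viewed, at most 10 in all, crops included, and the job is handed in when it is done.

```bash
mkdir -p pics; ls
cat > h.py <<'E'
import numpy as np, cv2
from station import arm
def back(name,u,v,d):
    c=arm.get_calibration(name); K=np.array(c["mtx"])
    p=np.stack([(u-K[0,2])/K[0,0]*d,(v-K[1,2])/K[1,1]*d,d],-1)
    return (p-np.array(c["t"]))@np.array(c["R"])
def cloud(name,dep):
    v,u=np.mgrid[:384,:512]; return back(name,u,v,dep)
def proj(name,X):
    c=arm.get_calibration(name); K=np.array(c["mtx"]); p=np.array(c["R"])@np.array(X)+np.array(c["t"]); p=K@p; return p[:2]/p[2]
E
python3 - <<'E'
from h import *
ims=[]
for n in("top","side"):
    im,d=arm.grab_frame(n); np.save(n+".npy",d); cv2.imwrite(n+"_raw.png",im[...,::-1])
    P=cloud(n,d)
    im=im.copy()
    for th in("photometer","cover_pad","beaker","jar","reagent"):
        for r in arm.trace(th,n)[:4]:
            m=r["mask"]&(d>0); e=[int(x) for x in r["extent"]]
            if m.sum()<5: continue
            print(n,th,round(r["score"],2),e,np.median(P[m],0).round(3),np.percentile(P[m],2,0).round(3),np.percentile(P[m],98,0).round(3))
            cv2.rectangle(im,(e[0],e[1]),(e[0]+e[2],e[1]+e[3]),(255,0,0),1); cv2.putText(im,th[:7],(e[0],e[1]-2),0,.35,(255,0,0))
    ims.append(im)
cv2.imwrite("pics/a.png",cv2.resize(np.vstack(ims)[...,::-1],(448*1,672))[:600]) if 0 else [cv2.imwrite(f"pics/a{i}.png",cv2.resize(x,(800,600))[...,::-1]) for i,x in enumerate(ims)]
print({k:np.round(v,3) for k,v in arm.get_state().items()})
E
```

```text
pics
top photometer 0.79 [216, 164, 24, 35] [ 0.54  -0.008  0.05 ] [ 0.488 -0.054 -0.167] [0.6   0.043 0.059]
top photometer 0.65 [133, 149, 44, 55] [0.551 0.232 0.075] [ 0.475  0.166 -0.06 ] [0.639 0.309 0.085]
top photometer 0.56 [286, 185, 41, 48] [ 0.461 -0.27   0.077] [ 0.383 -0.343  0.005] [ 0.543 -0.205  0.086]
top cover_pad 0.93 [216, 171, 25, 23] [ 0.544 -0.006  0.053] [ 0.51  -0.046  0.047] [0.581 0.031 0.06 ]
top cover_pad 0.82 [134, 157, 39, 40] [0.555 0.238 0.078] [0.501 0.178 0.048] [0.612 0.297 0.086]
top cover_pad 0.66 [291, 190, 35, 37] [ 0.461 -0.274  0.08 ] [ 0.409 -0.329  0.073] [ 0.516 -0.219  0.087]
top beaker 0.76 [339, 144, 19, 19] [ 0.653 -0.422  0.028] [ 0.622 -0.443 -0.004] [ 0.672 -0.394  0.073]
top jar 0.86 [220, 218, 17, 16] [ 0.394 -0.012  0.059] [ 0.367 -0.04   0.023] [0.423 0.015 0.065]
top reagent 0.5 [194, 223, 14, 11] [0.382 0.068 0.09 ] [0.362 0.052 0.022] [0.402 0.087 0.099]
side photometer 0.87 [307, 142, 61, 45] [0.585 0.208 0.06 ] [0.5   0.162 0.008] [0.65  0.308 0.082]
side photometer 0.84 [264, 176, 39, 37] [ 0.566 -0.023  0.041] [ 0.504 -0.
[... 751 characters left out ...]
 0.082]
side reagent 0.61 [179, 187, 48, 33] [ 0.47  -0.278  0.079] [ 0.415 -0.332  0.07 ] [ 0.522 -0.217  0.082]
side reagent 0.57 [266, 142, 16, 24] [0.4   0.064 0.057] [0.374 0.052 0.005] [0.411 0.087 0.096]
{'t': np.float64(0.6), 'q': array([ 1.531,  0.359,  0.012,  0.   , -1.224, -0.288]), 'qd': array([ 0.   ,  0.   , -0.001, -0.001, -0.002,  0.   ]), 'joint_efforts': array([ 0.0000e+00, -5.8199e+01,  2.9318e+01,  7.0000e+00,  1.2000e-02,
       -0.0000e+00]), 'eef_pos': array([0.217, 0.639, 0.227]), 'ee_rot': array([-3.142,  0.   , -0.328]), 'force': array([ 0.375,  0.245, -0.083]), 'moment': array([ 0.002,  0.044, -0.055]), 'gripper_force': np.float64(0.0), 'width': np.float64(0.087)}
```

View pics/a0.png

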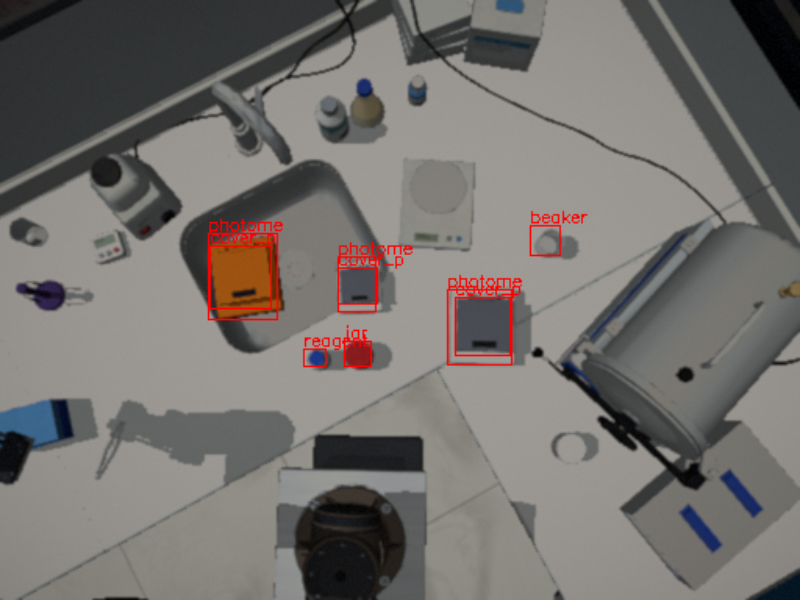

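View pics/a1.png

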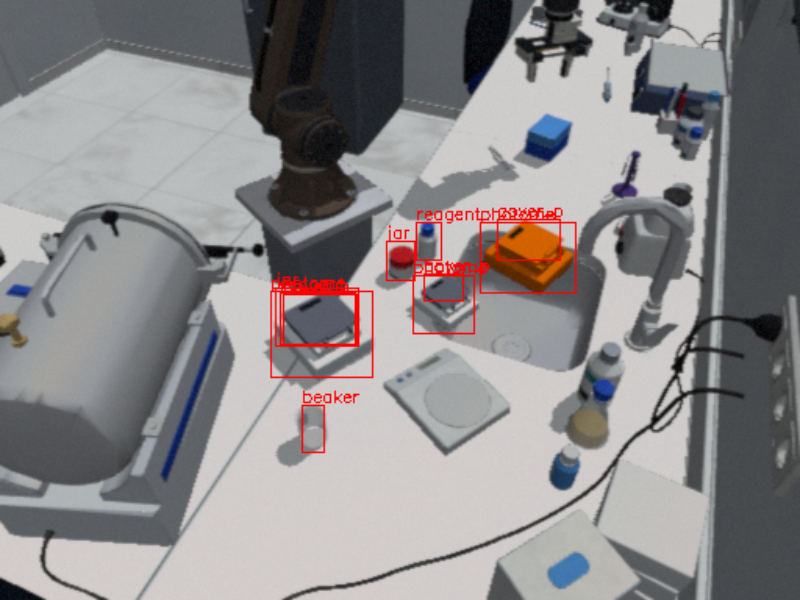

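The target is the large grey unit at about (484,325) in the 800x600 top view, with its dark pad and front towards the robot. The orange unit is in the sink and the small grey one is at (358,288). The autoclave stands close on the right.

Run:
```python
from h import *
for n in("top","side"):
    d=np.load(n+".npy"); P=cloud(n,d); im=cv2.imread(n+"_raw.png")
    m=(d>0)&(abs(P[...,2]-.079)<.008)&(abs(P[...,0]-.465)<.085)&(abs(P[...,1]+.275)<.085)
    pts=P[m]; r=cv2.minAreaRect((pts[:,:2]*1000).astype(np.float32)); print(n,m.sum(),r,np.median(pts[:,2]))
    g=im.max(2); k=m&(g<50); print("pad",k.sum(),P[k].mean(0) if k.any() else 0, np.percentile(g[m],[1,5,50]))
    o=(d>0)&(P[...,2]>.1)&(P[...,0]>.25)&(P[...,0]<.75)&(P[...,1]<-.1)&(P[...,1]>-.6)
    for x in np.arange(.25,.75,.05):
        s=o&(abs(P[...,0]-x-.025)<.025)
        if s.any(): print(round(x,2),"ymax",P[s][:,1].max().round(3),"z",P[s][P[s][:,1].argmax(),2].round(3))
print(arm.hold_point_z)
```

```text
top 1218 ((467.0284423828125, -274.07476806640625), (121.17234802246094, 116.4096908569336), 0.30291804671287537) 0.07993705599427242
pad 52 [ 0.42257878 -0.27467175  0.0799833 ] [20. 53. 83.]
0.25 ymax -0.461 z 0.252
0.3 ymax -0.407 z 0.252
0.35 ymax -0.34 z 0.258
0.4 ymax -0.343 z 0.257
0.45 ymax -0.488 z 0.214
0.5 ymax -0.538 z 0.154
0.55 ymax -0.581 z 0.148
side 1044 ((470.17340087890625, -273.4689025878906), (121.25707244873047, 126.61827087402344), 88.54911041259766) 0.07868642655765909
pad 29 [ 0.42523718 -0.27199629  0.07953537] [ 30.43  60.   104.  ]
0.25 ymax -0.531 z 0.379
0.3 ymax -0.412 z 0.258
0.35 ymax -0.339 z 0.247
0.4 ymax -0.341 z 0.246
0.45 ymax -0.488 z 0.215
0.5 ymax -0.533 z 0.13
0.55 ymax -0.578 z 0.15
0.0188
```

```bash
python3 -m crank '[[[2,1,-0.9,-1],[4,2,-0.9,-2],[6,3,-0.9,-3],[8,4,-0.9,-3.76],[10,5,-0.9,-3.76],[11.9,6,-0.9,-3.76],[13,8.3,-0.9,-3.76],[14,10.5,-0.9,-3.76],[15,12.5,-0.9,-3.76],[16.2,14.5,-0.9,-3.76],[17.3,16.6,-0.9,-3.76],[18.3,18.7,-0.9,-3.76]]]' 0
python3 - <<'E'
from h import *
s=arm.get_state(); print(s["t"],s["eef_pos"],s["ee_rot"])
E
```

```text
t: 2.1
eef_pos: [0.5001, 0.0473, 0.2495]
ee_rot: [-3.141, -0.001, 0.001]
force: [1.6, -0.4, 0.7]
width: 0.0877
gripper_force: 0.0
2.1 [0.50005438 0.0473298  0.24948694] [-3.14122635e+00 -9.21612321e-04  6.14566901e-04]
```

```bash
python3 -m crank '[[[-0.7,2.2,0,0],[-1.4,4.4,0,0],[-2,6.6,0,0],[-2.6,8.7,0,0],[-3.1,10.7,0,0],[-3.1,10.7,1.6,0],[-3.1,10.7,3.2,0],[-3.1,10.7,4.8,0],[-3.1,10.7,4.8,0]]]' 0
python3 - <<'E'
from h import *
im,d=arm.grab_frame("wrist"); ims=[im]
cv2.imwrite("pics/b.png",cv2.resize(im,(800,600))[...,::-1])
E
```

```text
t: 3.22
eef_pos: [0.4204, -0.2182, 0.127]
ee_rot: [-3.141, 0.005, -0.0]
force: [0.2, -0.0, 0.3]
width: 0.0879
gripper_force: 0.0
```

View pics/b.png

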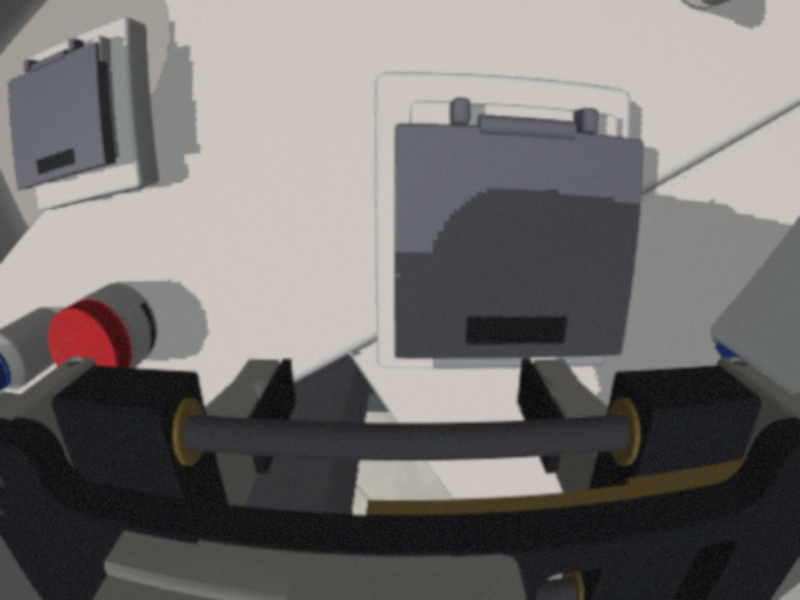

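The view shows the cover square to the tool, the pad at about (516,330), and the right finger in line with it. Now I'll press it.

```bash
python3 -m crank '[[[0.05,0,0.6,0],[0.1,0,1.2,0],[0.1,0,1.6,0],[0.1,0,1.8,0],[0.1,0,1.9,0],[0.1,0,2.0,0],[0.1,0,2.05,0],[0.1,0,2.1,0],[0.1,0,2.1,0]]]' 0
```

```text
t: 4.4
eef_pos: [0.4252, -0.2184, 0.0767]
ee_rot: [3.141, -0.0, 0.0]
force: [0.0, -0.3, 2.4]
width: 0.0876
gripper_force: 1.0
```

```bash
python3 -m crank '[[[0,0,0.05,0],[0,0,0.1,0],[0,0,0.15,0],[0,0,0.2,0],[0,0,0.2,0]]]' 0
```

```text
t: 5.03
eef_pos: [0.4255, -0.2185, 0.0724]
ee_rot: [3.141, -0.001, 0.001]
force: [-2.9, 2.5, 13.5]
width: 0.0878
gripper_force: 6.5
```

```bash
python3 -m crank '[[[0,0,-0.3,0],[0,0,-1,0],[-0.5,0,-3,0],[-1,0,-5,0],[-1,0,-7,0],[-1,0,-7,0],[-1,0,-7,0],[-1,0,-7,0],[-1,0,-7,0],[-1,0,-7,0],[-1,0,-7,0],[-1,0,-7,0]]]' 0
python3 -m crank '[[[0,0,0,0],[0,0,0,0],[0,0,0,0],[0,0,0,0],[0,0,0,0],[0,0,0,0]]]' 0
python3 - <<'E'
from h import *
a,d=arm.grab_frame("wrist"); b,e=arm.grab_frame("side")
P=cloud("side",e); m=(e>0)&(abs(P[...,0]-.5)<.08)&(abs(P[...,1]+.273)<.05)&(P[...,2]>.1)&(P[...,2]<.2)
print(m.sum(),np.percentile(P[m],[5,50,95],0).round(3))
m=(e>0)&(abs(P[...,0]-.46)<.035)&(abs(P[...,1]+.273)<.035)&(P[...,2]>.04)&(P[...,2]<.08)
print(m.sum(), P[m].mean(0) if m.any() else 0)
cv2.imwrite("pics/c.png",cv2.resize(np.hstack([a,cv2.resize(b[150:280,140:313],(512,384))]),(800,300))[...,::-1])
E
```

```text
t: 6.52
eef_pos: [0.4001, -0.2184, 0.2465]
ee_rot: [3.142, 0.0, 0.0]
force: [0.3, 0.7, 0.2]
width: 0.0877
gripper_force: 0.0
t: 7.28
eef_pos: [0.4001, -0.2184, 0.2466]
ee_rot: [3.142, -0.0, 0.0]
force: [0.0, -0.5, 0.7]
width: 0.0879
gripper_force: 0.0
716 [[ 0.512 -0.318  0.106]
 [ 0.524 -0.275  0.156]
 [ 0.527 -0.229  0.187]]
32 [ 0.43477496 -0.30190085  0.05269819]
```

View pics/c.png

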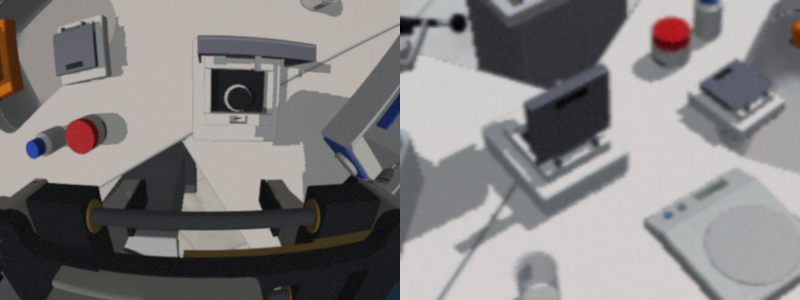

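The cover stands upright with the chamber and vial exposed (wrist panel, about (238,97)). I'll measure the cap once.

Run:
```python
from h import *
from scipy.spatial.transform import Rotation as R
s=arm.get_state(); im,d=arm.grab_frame("wrist"); c=arm.get_calibration("wrist"); K=np.array(c["mtx"]); M=np.array(c["mount"])
v,u=np.mgrid[:384,:512]; x=(u-K[0,2])/K[0,0]; y=(v-K[1,2])/K[1,1]; r=np.hypot(x,y)+1e-9
P=np.stack([x/r*np.tan(r)*d,y/r*np.tan(r)*d,d],-1)@M[:3,:3].T+M[:3,3]
P=P@R.from_euler("xyz",s["ee_rot"]).as_matrix().T+s["eef_pos"]
for t in("vial_cap","cover_pad"):
  for q in arm.trace(t,"wrist")[:3]:
    m=q["mask"]&(d>0); print(t,q["score"],q["extent"],np.percentile(P[m],[3,50,97],0).round(3).tolist())
m=(abs(P[...,0]-.456)<.035)&(abs(P[...,1]+.273)<.035)&(P[...,2]>.058)&(P[...,2]<.075)&(d>0)
print(m.sum(),np.percentile(P[m],[3,50,97],0).round(3) if m.any() else 0)
```

```text
vial_cap 0.79 [290.0, 113.5, 30.6, 30.9] [[0.439, -0.287, 0.062], [0.454, -0.272, 0.063], [0.468, -0.256, 0.065]]
cover_pad 0.74 [65.2, 25.3, 59.5, 72.4] [[0.509, -0.046, 0.045], [0.544, -0.01, 0.054], [0.581, 0.033, 0.056]]
cover_pad 0.71 [254.8, 46.5, 151.9, 46.7] [[0.503, -0.329, 0.084], [0.514, -0.271, 0.187], [0.523, -0.216, 0.188]]
1166 [[ 0.422 -0.303  0.062]
 [ 0.445 -0.272  0.064]
 [ 0.468 -0.242  0.066]]
```

```bash
python3 -m crank '[[[1,0,0,0],[1.9,0,1,0],[1.9,0,3,0],[1.9,0,5,0],[1.9,0,6,0],[1.9,0,6.8,0],[1.9,0,7.1,0],[1.9,0,7.3,0],[1.9,0,7.5,0],[1.9,0,7.65,0],[1.9,0,7.72,0],[1.9,0,7.72,0]]]' 0
```

```text
t: 9.02
eef_pos: [0.448, -0.2185, 0.055]
ee_rot: [3.141, -0.001, 0.001]
force: [-6.0, 3.6, 15.0]
width: 0.0872
gripper_force: 7.7
```

```bash
python3 -m crank '[[[0,0,0,0],[0,0,-1,0],[0,0,-3,0],[0,0,-5.5,0],[0,0,-8,0],[0,0,-8.2,0],[1.5,0,-8.2,0],[3.5,0,-8.2,0],[5.4,0,-8.2,0],[5.4,0,-6.5,0],[5.4,0,-4.5,0],[5.4,0,-4.5,0]]]' 0
python3 - <<'E'
from h import *
a,d=arm.grab_frame("wrist"); b,e=arm.grab_frame("side");t,f=arm.grab_frame("top")
for x in arm.trace("vial_cap","side")[:2]:
  P=cloud("side",e);m=x["mask"]&(e>0);print("side",x["score"],np.median(P[m],0))
for x in arm.trace("vial_cap","top")[:2]:
  P=cloud("top",f);m=x["mask"]&(f>0);print("top",x["score"],np.median(P[m],0))
cv2.imwrite("pics/d.png",cv2.resize(np.hstack([a,cv2.resize(b[120:300,120:360],(512,384))]),(800,300))[...,::-1])
E
```

```text
t: 10.52
eef_pos: [0.5796, -0.2178, 0.1616]
ee_rot: [-3.14, 0.009, -0.0]
force: [-0.9, -0.8, 0.6]
width: 0.0877
gripper_force: 0.0
top 0.39 [ 0.45302935 -0.27492902  0.05480534]
top 0.21 [ 0.51455871 -0.27417582  0.18438675]
```

View pics/d.png

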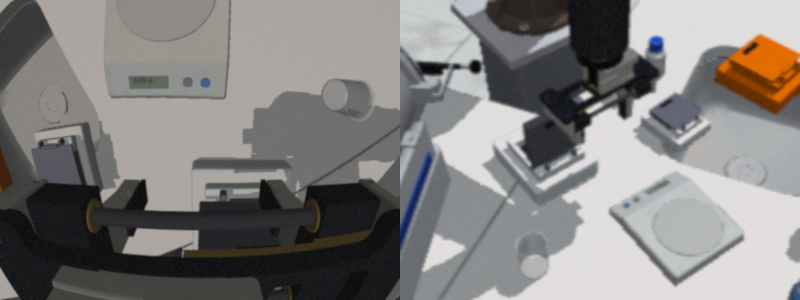

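The cap top is at 55 mm, so the vial is home, and the finger is behind the cover. Now I'll swing the cover over.

```bash
python3 -m crank '[[[-1,0,-0.2,0],[-2,0,-0.24,0],[-2.7,0,-0.18,0],[-3.37,0,-0.05,0],[-4,0,0.22,0],[-4.53,0,0.57,0],[-5,0,1.03,0],[-5.4,0,1.56,0],[-5.7,0,2.05,0],[-5.9,0,2.46,0],[-6.1,0,3.0,0],[-6.2,0,3.3,0]]]' 0
```

```text
t: 12.28
eef_pos: [0.4273, -0.2184, 0.0827]
ee_rot: [-3.142, 0.001, 0.0]
force: [3.7, 1.1, 4.1]
width: 0.0877
gripper_force: 2.2
```

Following well; press to the stop (about z 0.0724).

```bash
python3 -m crank '[[[0,0,0.1,0],[0,0,0.2,0],[0,0,0.3,0],[0,0,0.38,0],[0,0,0.44,0],[0,0,0.44,0]]]' 0
```

```text
t: 13.02
eef_pos: [0.4272, -0.2184, 0.0729]
ee_rot: [3.141, 0.001, 0.0]
force: [-3.2, 1.6, 9.3]
width: 0.0881
gripper_force: 4.7
```

```bash
python3 -m crank '[[[0,0,0.05,0],[0,0,0.05,0],[0,0,-0.2,0],[0,0,-0.5,0],[0,0,-1,0],[0,0,-2,0],[0,0,-4,0],[0,0,-6.5,0],[0,0,-6.5,0],[0,0,-6.5,0],[0,0,-6.5,0],[0,0,-6.5,0]]]' 0
python3 - <<'E'
from h import *
b,e=arm.grab_frame("side");t,f=arm.grab_frame("top")
P=cloud("side",e)
for x in arm.trace("cover_pad","side")[:3]:
  m=x["mask"]&(e>0);print("side",x["score"],np.percentile(P[m],[5,50,95],0).round(3).tolist())
for th in("beaker","jar","reagent"):
  P=cloud("top",f)
  for x in arm.trace(th,"top")[:1]: print(th,np.median(P[x["mask"]&(f>0)],0).round(3))
cv2.imwrite("pics/e.png",cv2.resize(np.hstack([t,cv2.resize(b[120:300,120:360],(512,384))]),(800,300))[...,::-1])
E
```

```text
t: 14.52
eef_pos: [0.427, -0.2183, 0.2341]
ee_rot: [-3.141, 0.002, 0.0]
force: [0.0, 0.4, 0.4]
width: 0.0876
gripper_force: 0.0
side 0.96 [[0.512, 0.178, 0.068], [0.563, 0.232, 0.078], [0.613, 0.291, 0.082]]
side 0.89 [[0.415, -0.331, 0.064], [0.469, -0.279, 0.079], [0.519, -0.22, 0.082]]
side 0.55 [[0.512, -0.046, 0.043], [0.548, -0.01, 0.053], [0.584, 0.032, 0.056]]
beaker [ 0.653 -0.423  0.027]
```

View pics/e.png

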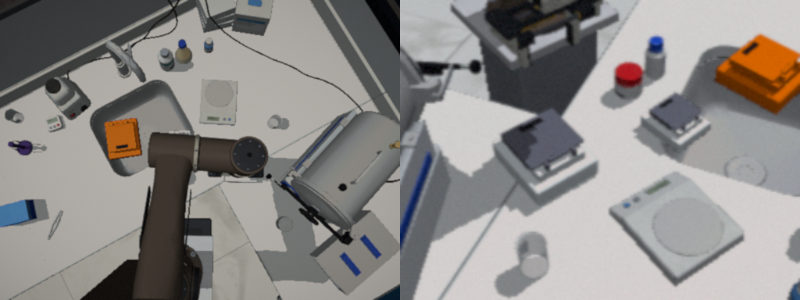

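The cover is flat and shut at z 0.079, the same as at the start. The jar, bottle and beaker are all standing, and the arm is clear.

```bash
python3 -c "
from station import arm
print(arm.job_done())"
```

```text
the job is handed in; nothing more can be done
None
```

The job is handed in: the cover sprang open, the vial was pushed home (cap top at 55 mm), the cover is shut again and held by itself after I let go, and the beaker, jar and bottle are still standing; no verdict was returned.

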